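# Release the ratchet vise and put the measured spindle back in its tray

## Robot

A 6-joint arm with a two-finger parallel gripper is mounted at the origin on the work surface. World frame = base frame: x ahead of the robot, y to its left, z up, the work surface at z = 0. Lengths are in mm, angles in degrees, forces in N, time in s.
With the tool pointing down it reaches from about 350 to 850 mm from the base axis. Payload 8.1 kg.
Tool frame: the origin (TCP) lies at the very end of the fingers, on their centre line; the grasp point (between the pads) lies 19 mm behind it (r.grip_depth is the distance from the TCP to the grasp point, in mm); y points along the fingers, z is the direction in which the jaws open and shut, and the axes are right-handed (so a half turn about y gives the same grasp; the last joint's range is limited). The gripper opens to 85 mm and grips with 20 to 120 N. Pads are 22 mm wide; open, the fingers measure 114 mm over their backs; the gripper's body (76 mm by 85 mm) begins 54 mm behind the grasp point. The pads swing forward as they close: fully open they stand 13 mm farther back than shut.
Start: joints at [-71.299, 7.471, 85.268, -0, 87.261, -4.893], TCP at [240.176, -549.837, 231.292] pointing down, gripper open.
Joint ranges: [-169.43, 169.43], [-51.17, 129.36], [1.28, 143.12], [-76.62, 256.62], [0, 156.53], [-152.29, 152.29]. Speed limits (degrees/s): [136.94, 136.94, 159.86, 180, 180, 180].

## Interface

Orientations are given as [roll, pitch, yaw] about the fixed x, y, z axes, in that order (R = Rz(yaw) Ry(pitch) Rx(roll)).
In Python, from bench import readout, eyes, r gives the robot as it stands. The module is installed in compiled form; this text tells all that it offers.
- The arm moves only by the tool move_arm, never from a script. Its argument "motion" is text: rows parted by semicolons, each of 6 numbers parted by spaces: the shift along the world's x, y, z in cm, then the turn, a rotation vector about the world's x, y, z in degrees. A call has 1 to 10 rows; each row is the pose to reach, as a shift and turn from the pose commanded when the call began; what a row does not reach only later rows make up. A row lasts 1/12 s, in which the tool goes at most 41.7 mm and 7.16 degrees, less where a joint would pass 70% of its speed; a pose out of reach is approached as far as the arm can. A call with a gripper value outside its range is refused whole. "fingers" is the finger opening in cm, from 0 to 8.54, set as the call begins (left out, the last holds). The fingers move at their own pace and stop on an object; "squeeze" is the grip in N (left out, the last holds). Time passes only in rows, so rows that repeat a pose let the fingers close. It gives the time, the measured TCP pose, the force and the opening at its end, in the units of the state.
- readout.sense(): the state, without advancing time (a new reading comes with each control period).
- eyes.snapshot(name): name is "scene" or "top" or "wrist"; returns a dict with "image" (420x560x3 uint8, blue, green, red), "fx", "fy", "cx", "cy" (pixels), "world_to_cam" (4x4, takes a point from world to camera coordinates). Camera axes: x right, y down, z forward; pixel columns grow to the right and rows downward; lengths in mm; the calibration is good to about 2 mm. A picture is of the moment at which its call begins. There is no depth.
- r.hand_in(): hands the job in, once; it reports no verdict.
The state is a dict: "time": time; "joint_pos": joint angles; "qd": joint speeds; "joint_efforts": joint torques, N m; "tool_pos": TCP position; "tcp_rot": TCP orientation; "ft_force": force on the tool from outside, world axes, zero at the start; "wrist_torque": the same for the moment, N m; "finger_gap": finger opening in mm.
Only numpy, scipy, OpenCV 4.12 (cv2) and the standard library are available. Lean on these libraries where they do the work, as an engineer would, in place of code of your own. Each camera call takes 0.05 s, during which the arm holds its last target. There are 200 camera calls.

## Task

The steel spindle has been measured: free it from the ratchet vise and put it away. Press the button on the vise to lift the pawl off the ratchet wheel, never pressing harder than 20 N, and keep it pressed until the sprung jaw has backed off all the way by itself; then let the button up so that the pawl drops back onto the wheel, lift the spindle out and lower it gently, upright, into the large round pocket of the tray, and let go of it. Do not push the wheel by hand, and leave the other things on the bench where they are.

Things in the scene. Friction and masses are not known exactly. Their poses are not given: they have to be found in the camera images.
- vise: Fixed ratchet vise, base 90 x 245 x 20 mm. Origin under it on the bench, y along the vise, z up. Along +y: fixed jaw (44 wide, face at y -45 mm), spindle (y -30), sliding jaw with rubber pad, upright ratchet wheel (axis y 65, height 55), pawl pivot (y 97, height 80), button (y 117) on a bridge 60 x 26 mm, top at 107 mm. Jaw tops at 52 mm; only the button (142) and spindle (100) rise above 107.
- seat (a point): Point on top of the vise's base plate, 20 mm above the bench, where the spindle stands between the jaws; axes as the vise.
- jaw (a joint): Travel in m of the sliding jaw along the vise's +y, away from the spindle: 0 clamped as at the start, 0.0167 backed off all the way. Springs push it open (about 11 N), a damper makes it slow: with the pawl lifted it takes 2 to 4 s. It is geared to the wheel (4.3 mm per tooth): if the pawl drops in too early it stops at the next tooth; press again.
- jaw_top (a point): Centre of the top of the sliding jaw, 49 mm above the bench.
- wheel: Steel ratchet wheel, 60 mm diameter, 12 mm wide, 16 saw teeth 4.5 mm deep, upright, axis along the vise's x. Origin at its centre. It turns with the jaw.
- pawl (a joint): Angle in rad of the dark-steel pawl lever (70 mm long) lying over the wheel's top: 0 seated between the teeth, from about 0.15 its nose is clear of the teeth. A spring holds it down.
- pawl_nose (a point): Lower tip of the pawl's nose, at the top of the wheel.
- button: Round steel push button (cap 30 mm diameter, 10 mm thick, origin under it) over the pawl's tail; goes straight down up to 24 mm, springs back. Its pin meets the tail after hidden free play, different each time (1 to 14 mm), that yields to 1 to 2 N; then the force rises by about 3.5 N per mm. The pawl clears the teeth after 3 to 4 mm more, at 13 to 16 N. Above 20 N is too hard.
- button_top (a point): Centre of the top face of the button, 142 mm above the bench when it is up.
- spindle: Loose ground-steel cylinder, 30 mm diameter, 80 mm tall, chamfered top, 0.3 to 0.6 kg, standing upright between the vise's jaws. Origin: centre of its underside. It sticks out 48 mm above the jaws.
- tray: Fixed black plastic block 120 x 120 x 35 mm on the bench, origin at the centre of its underside. One large round pocket (36 mm diameter, 20 mm deep, centre at x = 0, y = +22 mm of the tray) and three small holes in a row at y = -38 mm, two of them with steel dowels standing 13 mm out of the top.
- tray_hole0 (a point): Centre of the mouth of the large pocket, 35 mm above the bench; the pocket's floor is 20 mm below it.
- mouse: Bystander: black computer mouse, 105 x 60 x 26 mm.
- cleaner: Bystander: small jar, 48 mm diameter, 85 mm tall.
- ring_gauge: Bystander: flat steel ring, 60 mm diameter, 15 mm thick.
- driver: Bystander: screwdriver, 170 mm long, lying.
- blocks: Bystander: closed wooden case, 100 x 65 x 28 mm.
- cup: Bystander: blue cup, 72 mm diameter, 85 mm tall.
Things that resemble listed ones, but are neither listed nor needed, are in the scene too. What is shaped like the spindle but purple is not meant.

How it is judged:
By the outcome, as a careful person would: the job done as asked, in the order asked, and still so for the second after the job is handed in, with the robot touching nothing.
It also fails if it takes over 61 s, if anything falls off the work surface, if the arm or the gripper's body presses on something with over 40 N, if the wrist force passes 120 N, or if a joint passes its speed limit or range.

## Working session

There is one attempt and no reset: what is moved stays moved. The work goes in short steps, Python scripts to look and compute and a tool call to move; the robot and the scene stay as the last step left them, time stands still between calls to the robot, and variables do not carry over. Pictures are saved under pics/ and viewed, about 8 in all and at most 12, crops included, and the job is handed in when it is done.

Besides the shell and the picture viewer there is one more tool, called after "Emit:" by a JSON object that holds its "api" and its "payload". move_arm: Moves the arm, as the interface text tells. Its arguments: {"type":"object","properties":{"motion":{"type":"string"},"fingers":{"type":"number"},"squeeze":{"type":"number"}},"required":["motion"]}

```bash
mkdir -p pics
cat > h.py <<'E'
import numpy as np, cv2
from bench import readout, eyes, r
def snap(n,f):
    s=eyes.snapshot(n); cv2.imwrite(f'pics/{f}.png',s['image'])
    np.savez(f'pics/{f}.npz',**s); return s
def load(f): return np.load(f'pics/{f}.npz')
def ray(s,u,v):
    M=np.array(s['world_to_cam']);R=M[:3,:3];t=M[:3,3]
    d=R.T@np.array([(u-s['cx'])/s['fx'],(v-s['cy'])/s['fy'],1]);return -R.T@t,d
def onz(s,u,v,z):
    c,d=ray(s,u,v);return c+d*(z-c[2])/d[2]
def proj(s,p):
    M=np.array(s['world_to_cam']);q=M[:3,:3]@np.array(p)+M[:3,3]
    return np.array([s['fx']*q[0]/q[2]+s['cx'],s['fy']*q[1]/q[2]+s['cy']])
E
python3 - <<'E'
from h import *
a=snap('top','top0');b=snap('scene','scene0')
for s in(a,b): print(ray(s,280,210),s['fx'])
s=readout.sense();print(s)
E
```

```text
(array([ 436.61133444,   34.07278856, 1383.70719278]), array([ 0.11666901, -0.02766733, -0.99278637])) 507.4867075017974
(array([1349.10024429,  465.74629366,  694.02581313]), array([-0.71508169, -0.42371201, -0.55606329])) 394.52211126775103
{'time': 0.1, 'joint_pos': array([-7.12989553e+01,  7.51099759e+00,  8.53230884e+01, -3.85130289e-04,
        8.72629545e+01, -4.89539926e+00]), 'qd': array([ 0.01460802, -0.04354505, -0.1258724 ,  0.00171654,  0.08391796,
       -0.01810442]), 'joint_efforts': array([ 1.17552798e-03, -5.70952070e+01, -5.01943016e+01, -2.92427139e-04,
        8.04346637e-03, -7.32440617e-05]), 'tool_pos': array([ 240.00924362, -549.3563466 ,  230.34662106]), 'tcp_rot': array([-9.00967193e+01,  7.89787276e-03, -1.56403544e+02]), 'ft_force': array([ 0.61733559, -0.00451622,  1.08209097]), 'wrist_torque': array([-0.02670251, -0.00840999,  0.04280063]), 'finger_gap': 85.0925457003719}
```

View pics/top0.png

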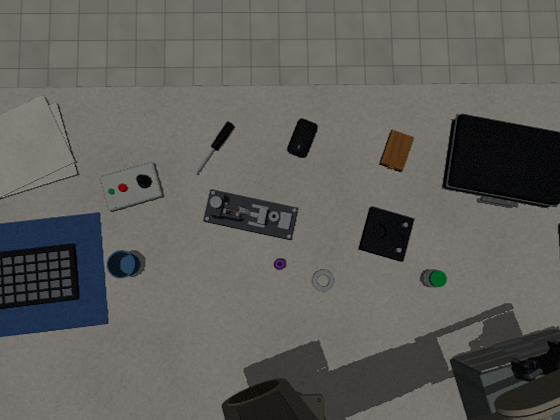

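View pics/scene0.png

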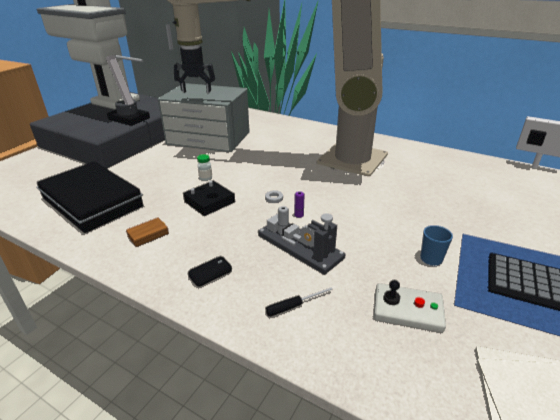

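The top view shows the vise at about (250,215), with the button at its left end (216,202) and the steel spindle at (275,216). The tray is at (387,233). The purple decoy is at (280,264), the ring gauge at (322,280), and the jar at (435,278). For the spindle I choose the grey cylinder inside the vise, and the purple one is ruled out. For the button, the red/green buttons on the box at (123,188) are decoys. I'll check both in a close crop.

Run:
```python
from h import *
i=cv2.imread('pics/top0.png')
a=cv2.resize(i[180:250,195:305],None,fx=7,fy=7,interpolation=cv2.INTER_CUBIC)[:, :770]
cv2.imwrite('pics/c1.png',np.clip(a*1.6,0,255))
b=cv2.resize(i[200:270,350:425],None,fx=8,fy=8,interpolation=cv2.INTER_CUBIC)
cv2.imwrite('pics/c2.png',np.clip(b*2.5,0,255))
```

```text
[ WARN:0@0.171] global loadsave.cpp:1063 imwrite_ Unsupported depth image for selected encoder is fallbacked to CV_8U.
```

View pics/c1.png

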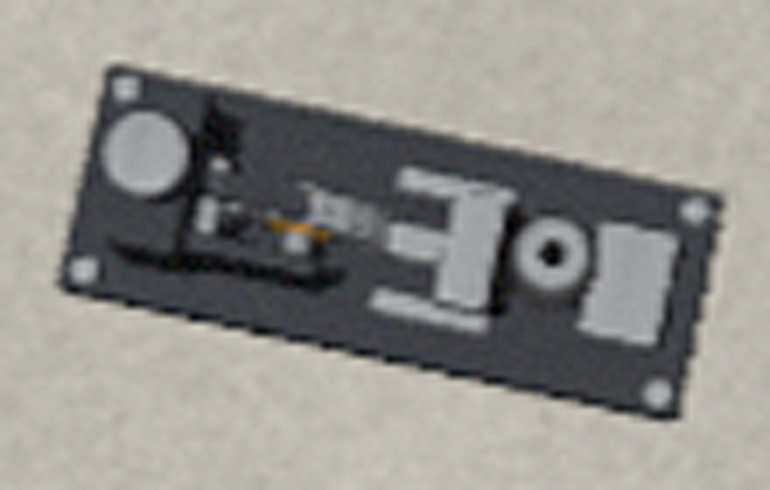

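View pics/c2.png

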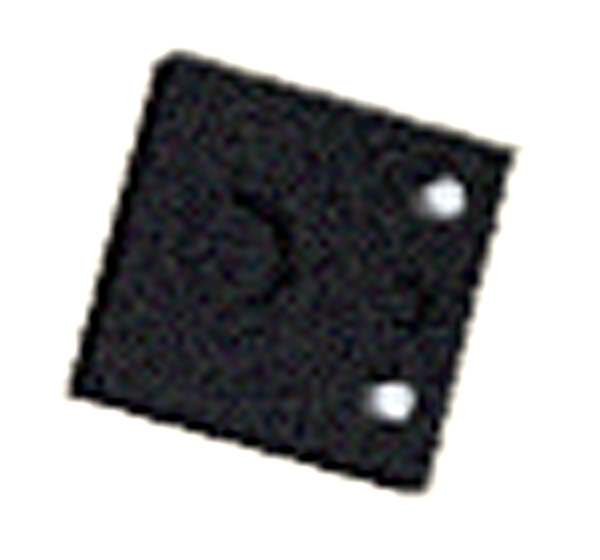

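Crop 1 shows the button cap at (146,153), the spindle top with its dark centre hole at (552,252), and base corners at (112,65), (722,190), (680,420) and (60,290). Crop 2 shows the tray corners at (178,50), (517,150), (425,495) and (70,395), the pocket's right wall at about (290,255), and the dowels at (443,198) and (395,400).

Run:
```python
from h import *
s=load('top0')
f=lambda x,y,z,k,u0,v0: onz(s,(x+.5)/k-.5+u0,(y+.5)/k-.5+v0,z)
V=lambda x,y,z:f(x,y,z,7,195,180); T=lambda x,y,z:f(x,y,z,8,350,200)
np.set_printoptions(precision=1,suppress=True)
btn=V(146,153,142);sp=V(552,252,100)
C=np.array([V(*p,20) for p in((112,65),(722,190),(680,420),(60,290))])
print('btn',btn,'sp',sp,np.linalg.norm((btn-sp)[:2]))
print(C,C.mean(0))
d=btn-sp;print('vise y dir from btn',np.degrees(np.arctan2(d[1],d[0])))
e=(C[0]-C[1]+C[3]-C[2]);e/=np.linalg.norm(e);print('from corners',np.degrees(np.arctan2(e[1],e[0])))
c=C.mean(0);print('pred sp',c-30*e,'btn',c+117*e)
K=np.array([T(*p,35) for p in((178,50),(517,150),(425,495),(70,395))])
print(K,K.mean(0)); g=(K[0]-K[1]+K[3]-K[2]);print([np.linalg.norm(K[i]-K[i-1]) for i in range(4)]);g/=np.linalg.norm(g)
print('tray y',np.degrees(np.arctan2(g[1],g[0])),'pocket',K.mean(0)+22*g)
D=[T(443,198,48),T(395,400,48)];print(D,np.mean(D,0)+60*g)
for q in(T(293,255,35),):print(q,'minus edge',q+18*g)
```

```text
btn [606.2 158.  142. ] sp [573.5  15.3 100. ] 146.46758890235856
[[657.5 183.2  20. ]
 [605.1 -52.1  20. ]
 [516.3 -34.   20. ]
 [570.3 203.4  20. ]] [587.3  75.1  20. ]
vise y dir from btn 77.07273035161917
from corners 77.32007379423925
pred sp [580.7  45.8  20. ] btn [613.  189.3  20. ]
[[ 602.6 -251.    35. ]
 [ 567.  -364.2   35. ]
 [ 452.2 -327.7   35. ]
 [ 487.5 -210.2   35. ]] [ 527.3 -288.3   35. ]
[np.float64(122.1623216005176), np.float64(118.6994228229713), np.float64(120.48784674130764), np.float64(122.60177744680632)]
tray y 72.91656985476003 pocket [ 533.8 -267.2   35. ]
[array([ 550.1, -334.8,   48. ]), array([ 483.4, -315.7,   48. ])] [ 534.4 -267.9   48. ]
[ 532.9 -286.9   35. ] minus edge [ 538.2 -269.7   35. ]
```

Vise y axis is at about 77.2°, the spindle at (573.5, 15.3), the button at (606, 158) and the pocket at (534.5, -268). The button–spindle distance is 146.5 mm against 147 nominal. I'm moving toward the button with the fingers shut, turning so the jaws open along the vise's x.

Emit:
{"api": "move_arm", "payload": {"motion": "2 4 0 0 0 6; 5.5 10.6 0 0 0 13; 9 17.4 0 0 0 20; 12.5 24.2 0 0 0 27; 16 31 0 0 0 34; 19.2 37.1 0 0 0 41; 19.2 37.1 0 0 0 48; 19.2 37.1 0 0 0 53.6; 19.2 37.1 0 0 0 53.6; 19.2 37.1 0 0 0 53.6", "fingers": 0, "squeeze": 50}}

```text
time: 0.93
tool_pos: [431.9, -177.8, 231.1]
tcp_rot: [-90.0, -0.0, -102.8]
ft_force: [1.1, -0.8, -0.1]
finger_gap: -0.2
```

Emit:
{"api": "move_arm", "payload": {"motion": "1.8 3.4 0 0 0 0; 3.6 7 0 0 0 0; 5.4 10.5 0 0 0 0; 7.2 14 0 0 0 0; 9 17.5 -1 0 0 0; 10.8 21 -2 0 0 0; 12.6 24.5 -3.5 0 0 0; 14.4 28 -5 0 0 0; 16 31 -6 0 0 0; 17.4 33.7 -6 0 0 0"}}

```text
time: 1.77
tool_pos: [604.3, 159.4, 167.2]
tcp_rot: [-90.3, -0.1, -102.7]
ft_force: [0.3, -0.5, -0.5]
finger_gap: 0.0
```

Run:
```python
from h import *
print(readout.sense()['tool_pos'])
w=snap('wrist','w1');t=snap('top','t1')
f=lambda i:np.clip(i*1.6,0,255).astype(np.uint8)
i=cv2.resize(f(t['image'][150:260,190:310]),None,fx=3.8,fy=3.8)
o=np.zeros((420,1020,3),np.uint8);o[:420,:560]=f(w['image']);o[:418,560:1016]=i
cv2.imwrite('pics/w1c.png',cv2.resize(o,(800,329)))
for p in((606.2,158,142),(573.5,15.3,100)):print(proj(w,p))
```

```text
[604.27799625 159.35526574 167.19587112]
[281.92727037 246.51832533]
[279.88767608 373.37381933]
```

View pics/w1c.png

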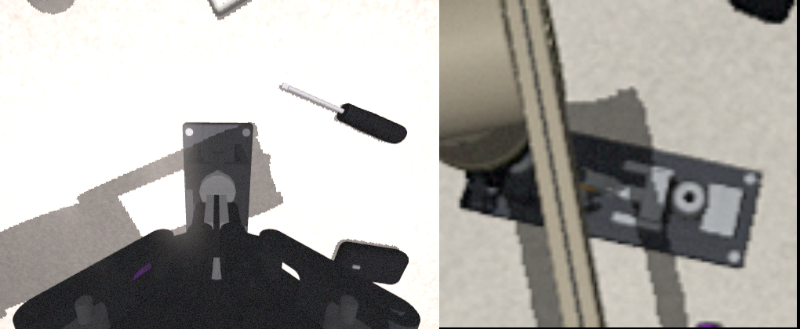

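The wrist view (left) shows the fingertips over the cap, at about (278,240) full-resolution against a predicted (282,246). I'm going down to just above the cap, then pressing in small steps.

Emit:
{"api": "move_arm", "payload": {"motion": "0 0 -0.8 0 0 0; 0 0 -1.6 0 0 0; 0 0 -2.2 0 0 0; 0 0 -2.5 0 0 0; 0 0 -2.7 0 0 0; 0 0 -2.7 0 0 0; 0 0 -2.7 0 0 0"}}

```text
time: 2.45
tool_pos: [605.7, 156.7, 144.6]
tcp_rot: [-90.0, 0.0, -102.8]
ft_force: [-0.1, -0.7, 0.6]
finger_gap: 0.1
```

Emit:
{"api": "move_arm", "payload": {"motion": "0 0 -0.1 0 0 0; 0 0 -0.2 0 0 0; 0 0 -0.3 0 0 0; 0 0 -0.3 0 0 0"}}

```text
time: 2.78
tool_pos: [605.7, 157.2, 141.2]
tcp_rot: [-90.0, 0.0, -102.8]
ft_force: [0.7, -0.3, 0.6]
finger_gap: 0.4
```

Emit:
{"api": "move_arm", "payload": {"motion": "0 0 -0.1 0 0 0; 0 0 -0.2 0 0 0; 0 0 -0.2 0 0 0; 0 0 -0.2 0 0 0"}}

```text
time: 3.12
tool_pos: [605.6, 157.2, 139.2]
tcp_rot: [-90.0, -0.0, -102.8]
ft_force: [0.4, 0.0, 0.4]
finger_gap: -0.0
```

Emit:
{"api": "move_arm", "payload": {"motion": "0 0 -0.1 0 0 0; 0 0 -0.2 0 0 0; 0 0 -0.2 0 0 0; 0 0 -0.2 0 0 0"}}

```text
time: 3.45
tool_pos: [605.6, 157.2, 137.2]
tcp_rot: [-90.0, -0.0, -102.8]
ft_force: [0.1, -0.3, 0.8]
finger_gap: 0.2
```

Emit:
{"api": "move_arm", "payload": {"motion": "0 0 -0.1 0 0 0; 0 0 -0.15 0 0 0; 0 0 -0.15 0 0 0; 0 0 -0.15 0 0 0"}}

```text
time: 3.78
tool_pos: [605.7, 157.2, 135.8]
tcp_rot: [-90.0, -0.0, -102.8]
ft_force: [-0.4, -0.4, 0.9]
finger_gap: -0.0
```

Emit:
{"api": "move_arm", "payload": {"motion": "0 0 -0.1 0 0 0; 0 0 -0.2 0 0 0; 0 0 -0.2 0 0 0; 0 0 -0.2 0 0 0"}}

```text
time: 4.12
tool_pos: [605.6, 157.2, 133.7]
tcp_rot: [-90.0, -0.0, -102.8]
ft_force: [-0.1, 0.0, 0.5]
finger_gap: -0.3
```

Emit:
{"api": "move_arm", "payload": {"motion": "0 0 -0.1 0 0 0; 0 0 -0.2 0 0 0; 0 0 -0.2 0 0 0; 0 0 -0.2 0 0 0"}}

```text
time: 4.45
tool_pos: [605.8, 157.2, 132.5]
tcp_rot: [-90.0, 0.0, -102.8]
ft_force: [-3.5, -0.3, 6.1]
finger_gap: 0.3
```

Emit:
{"api": "move_arm", "payload": {"motion": "0 0 -0.05 0 0 0; 0 0 -0.1 0 0 0; 0 0 -0.1 0 0 0; 0 0 -0.1 0 0 0"}}

```text
time: 4.78
tool_pos: [605.8, 157.2, 132.1]
tcp_rot: [-90.0, 0.0, -102.8]
ft_force: [-3.8, -1.8, 8.7]
finger_gap: -0.2
```

Run:
```python
from h import *
for k in range(2):
    s=readout.sense();print(s['tool_pos'],s['ft_force'],s['wrist_torque']);a=snap('scene','s1')
i=np.clip(a['image'][180:280,240:360]*1.5,0,255).astype(np.uint8)
cv2.imwrite('pics/s1c.png',cv2.resize(i,None,fx=6,fy=6,interpolation=cv2.INTER_CUBIC))
for p in((606,158,142),(573.5,15.3,100)):print(proj(a,p))
```

```text
[605.79024853 157.24149694 132.05097069] [-3.80687312 -1.80078304  8.65086211] [-0.1776517   0.78823037 -0.05862368]
[605.82278574 157.2365606  132.07183145] [-3.63391325 -0.37890783  8.69915447] [-0.19930765  0.7533657  -0.04978119]
[326.50175388 216.06755249]
[282.85961479 208.14492161]
```

View pics/s1c.png

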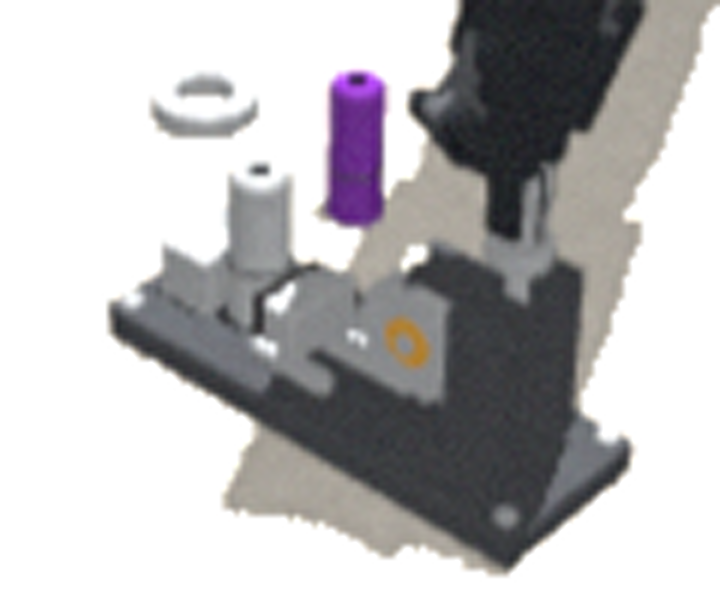

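The scene crop shows the shut fingertips resting on the cap, which is partly down at crop pixel (518,245). Only the button is being touched, so I'm pressing on.

Emit:
{"api": "move_arm", "payload": {"motion": "0 0 -0.05 0 0 0; 0 0 -0.1 0 0 0; 0 0 -0.1 0 0 0; 0 0 -0.1 0 0 0"}}

```text
time: 5.22
tool_pos: [605.8, 157.2, 131.4]
tcp_rot: [-90.0, 0.0, -102.8]
ft_force: [-4.9, -2.4, 11.1]
finger_gap: -0.3
```

Emit:
{"api": "move_arm", "payload": {"motion": "0 0 -0.05 0 0 0; 0 0 -0.1 0 0 0; 0 0 -0.1 0 0 0; 0 0 -0.1 0 0 0"}}

```text
time: 5.55
tool_pos: [605.9, 157.2, 130.7]
tcp_rot: [-90.0, 0.0, -102.8]
ft_force: [-6.3, -1.8, 12.4]
finger_gap: -0.3
```

Emit:
{"api": "move_arm", "payload": {"motion": "-0.05 0 -0.05 0 0 0; -0.05 0 -0.08 0 0 0; -0.05 0 -0.08 0 0 0; -0.05 0 -0.08 0 0 0"}}

```text
time: 5.88
tool_pos: [605.8, 157.2, 130.4]
tcp_rot: [-89.9, 0.0, -102.8]
ft_force: [-6.6, -1.3, 13.6]
finger_gap: 0.1
```

Emit:
{"api": "move_arm", "payload": {"motion": "0 0 -0.05 0 0 0; 0 0 -0.05 0 0 0; 0 0 -0.05 0 0 0; 0 0 -0.05 0 0 0"}}

```text
time: 6.22
tool_pos: [605.9, 157.2, 130.0]
tcp_rot: [-89.9, 0.0, -102.8]
ft_force: [-5.5, -0.8, 14.5]
finger_gap: 0.1
```

Emit:
{"api": "move_arm", "payload": {"motion": "0 0 -0.05 0 0 0; 0 0 -0.05 0 0 0; 0 0 -0.05 0 0 0; 0 0 -0.05 0 0 0; 0 0 -0.05 0 0 0; 0 0 -0.05 0 0 0; 0 0 -0.05 0 0 0; 0 0 -0.05 0 0 0; 0 0 -0.05 0 0 0; 0 0 -0.05 0 0 0"}}

```text
time: 7.05
tool_pos: [605.8, 157.2, 129.2]
tcp_rot: [-89.9, 0.0, -102.8]
ft_force: [-5.8, -2.2, 13.6]
finger_gap: 0.2
```

```bash
cat > d.py <<'E'
from h import *
import sys
f=sys.argv[1]; F=[]
for k in range(3): b=snap('scene',f);s=readout.sense();F.append(s['ft_force'])
print(s['time'],s['tool_pos'],np.mean(F,0))
t=snap('top',f+'t')['image'];t0=load('top0')['image']
a=load('s1')
# sliding-jaw displacement: template of jaw in scene crop (static robot)
A=a['image'].astype(np.float32)[222:248,283:300];B=b['image'].astype(np.float32)[215:258,275:325]
m=cv2.matchTemplate(B,A,cv2.TM_SQDIFF_NORMED);_,_,p,_=cv2.minMaxLoc(m);print('jaw px shift',p[0]-8,p[1]-7)
print('diff',np.abs(a['image'].astype(int)-b['image'])[215:260,265:330].max(2).mean())
d=lambda z,y:proj(a,np.array([573.5,15.3,z])+(y+30)*np.array([.2224,.975,0])-0)
print('expect',d(49,10+16.7)-d(49,10))
E
python3 d.py s2
```

```text
7.2 [605.8357696  157.21651677 129.23282972] [-5.52592069 -1.44133159 13.53567297]
jaw px shift 1 1
diff 4.631452991452991
expect [4.60766235 2.4768421 ]
```

The force dipped and the jaw has started to move, so the pawl is lifting. I'm adding a little margin and holding.

Emit:
{"api": "move_arm", "payload": {"motion": "0 0 -0.05 0 0 0; 0 0 -0.05 0 0 0; 0 0 -0.05 0 0 0; 0 0 -0.05 0 0 0; 0 0 -0.05 0 0 0; 0 0 -0.05 0 0 0; 0 0 -0.05 0 0 0; 0 0 -0.05 0 0 0; 0 0 -0.05 0 0 0; 0 0 -0.05 0 0 0"}}

```text
time: 8.08
tool_pos: [605.8, 157.2, 128.9]
tcp_rot: [-89.9, 0.0, -102.8]
ft_force: [-5.2, -1.4, 14.5]
finger_gap: -0.1
```

Emit:
{"api": "move_arm", "payload": {"motion": "0 0 0 0 0 0; 0 0 0 0 0 0; 0 0 0 0 0 0; 0 0 0 0 0 0; 0 0 0 0 0 0; 0 0 0 0 0 0; 0 0 0 0 0 0; 0 0 0 0 0 0; 0 0 0 0 0 0; 0 0 0 0 0 0"}}

```text
time: 8.92
tool_pos: [605.8, 157.2, 128.9]
tcp_rot: [-89.9, 0.0, -102.8]
ft_force: [-5.9, -1.1, 13.8]
finger_gap: 0.1
```

```bash
python3 d.py s3
```

```text
9.0667 [605.84695117 157.17549298 128.85804403] [-6.02419099 -1.6591251  13.90799751]
jaw px shift -1 0
diff 5.766153846153846
expect [4.60766235 2.4768421 ]
```

Emit:
{"api": "move_arm", "payload": {"motion": "0 0 0 0 0 0; 0 0 0 0 0 0; 0 0 0 0 0 0; 0 0 0 0 0 0; 0 0 0 0 0 0; 0 0 0 0 0 0; 0 0 0 0 0 0; 0 0 0 0 0 0; 0 0 0 0 0 0; 0 0 0 0 0 0"}}

```text
time: 9.95
tool_pos: [605.8, 157.2, 128.8]
tcp_rot: [-89.9, 0.0, -102.8]
ft_force: [-4.9, -1.2, 13.4]
finger_gap: -0.0
```

Emit:
{"api": "move_arm", "payload": {"motion": "0 0 0 0 0 0; 0 0 0 0 0 0; 0 0 0 0 0 0; 0 0 0 0 0 0; 0 0 0 0 0 0; 0 0 0 0 0 0; 0 0 0 0 0 0; 0 0 0 0 0 0; 0 0 0 0 0 0; 0 0 0 0 0 0"}}

```text
time: 10.78
tool_pos: [605.8, 157.2, 128.8]
tcp_rot: [-89.9, 0.0, -102.8]
ft_force: [-5.9, -2.1, 13.7]
finger_gap: 0.1
```

```bash
python3 d.py s4
python3 - <<'E'
from h import *
f=lambda n:cv2.resize(np.clip(load(n)['image'][200:265,262:335]*1.5,0,255).astype(np.uint8),None,fx=5.4,fy=5.4,interpolation=cv2.INTER_CUBIC)
cv2.imwrite('pics/cmp.png',np.hstack([f('s1'),f('s4')]))
E
```

```text
10.9333 [605.83674016 157.20907269 128.87313082] [-5.62027492 -1.26252186 13.64745766]
jaw px shift -1 0
diff 5.76991452991453
expect [4.60766235 2.4768421 ]
```

View pics/cmp.png

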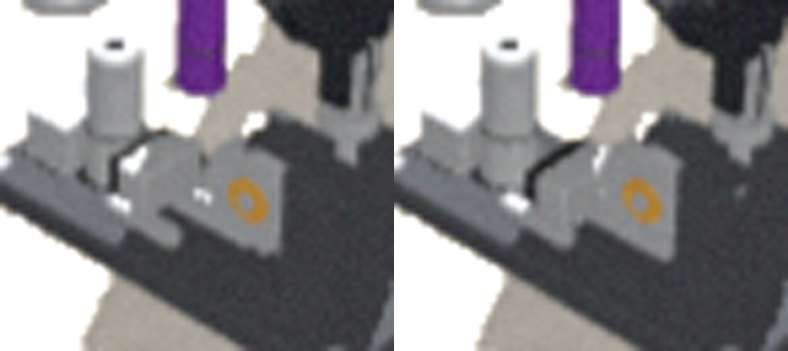

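Compared with the start, the jaw has moved about 4.3 px (pad edge at x=110 → 133 in the ×5.4 crop) against 4.6 px expected for full travel. It did not move further between 9.1 s and 10.9 s. To be sure it isn't caught a tooth early, I'll press 0.6 mm deeper and compare again.

Emit:
{"api": "move_arm", "payload": {"motion": "0 0 -0.05 0 0 0; 0 0 -0.1 0 0 0; 0 0 -0.1 0 0 0; 0 0 -0.1 0 0 0; 0 0 -0.1 0 0 0; 0 0 -0.1 0 0 0; 0 0 -0.1 0 0 0; 0 0 -0.1 0 0 0; 0 0 -0.1 0 0 0; 0 0 -0.1 0 0 0"}}

```text
time: 11.82
tool_pos: [605.9, 157.2, 128.2]
tcp_rot: [-89.9, 0.0, -102.8]
ft_force: [-7.3, -2.5, 16.0]
finger_gap: -0.4
```

Emit:
{"api": "move_arm", "payload": {"motion": "0 0 0 0 0 0; 0 0 0 0 0 0; 0 0 0 0 0 0; 0 0 0 0 0 0; 0 0 0 0 0 0; 0 0 0 0 0 0; 0 0 0 0 0 0; 0 0 0 0 0 0; 0 0 0 0 0 0; 0 0 0 0 0 0"}}

```text
time: 12.65
tool_pos: [605.9, 157.2, 128.1]
tcp_rot: [-89.9, 0.0, -102.8]
ft_force: [-6.6, -2.2, 16.3]
finger_gap: 0.2
```

```bash
python3 d.py s5
python3 - <<'E'
from h import *
g=lambda n:load(n)['image'].astype(np.float32).mean(2)
def flow(a,b,w):
    y0,y1,x0,x1=w
    return cv2.phaseCorrelate(a[y0:y1,x0:x1].copy(),b[y0:y1,x0:x1].copy())
A,B,C,D=[g(n) for n in('s1','s3','s4','s5')]
for n,(a,b) in dict(s1s3=(A,B),s3s4=(B,C),s4s5=(C,D)).items(): print(n,np.abs(a-b)[218:250,280:305].mean())
# front jaw bar tip in crop: dark pad position via template, subpixel through 4x upscaling
u=lambda i:cv2.resize(i,None,fx=4,fy=4,interpolation=cv2.INTER_CUBIC)
T=u(A[226:248,281:297]);S=u(D[220:258,276:312]);m=cv2.matchTemplate(S,T,cv2.TM_CCOEFF_NORMED)
_,q,_,p=cv2.minMaxLoc(m);print(q,p[0]/4-5,p[1]/4-6)
E
```

```text
12.8 [605.84720273 157.1848463  128.14883672] [-7.15805087 -1.74116605 16.07091034]
jaw px shift -1 0
diff 5.832136752136752
expect [4.60766235 2.4768421 ]
s1s3 10.547083
s3s4 1.3116667
s4s5 1.2545832
0.6308259963989258 12.75 -0.25
```

Deeper pressing moved nothing (differences at noise level), so the jaw is at its stop. The peak was about 16 N. Now I'm letting the button up.

Emit:
{"api": "move_arm", "payload": {"motion": "0 0 0.2 0 0 0; 0 0 0.5 0 0 0; 0 0 1 0 0 0; 0 0 1.6 0 0 0; 0 0 2.3 0 0 0; 0 0 3 0 0 0; 0 0 4 0 0 0; 0 0 5 0 0 0; 0 0 6 0 0 0; 0 0 6 0 0 0"}}

```text
time: 13.68
tool_pos: [606.7, 157.5, 189.1]
tcp_rot: [-89.8, 0.1, -102.8]
ft_force: [-0.1, -0.2, 0.2]
finger_gap: -0.4
```

Emit:
{"api": "move_arm", "payload": {"motion": "-0.4 -2 0 0 0 0; -1.1 -5 0 0 0 0; -1.9 -8.5 0 0 0 0; -2.6 -11.5 0 0 0 0; -3.1 -13.6 0 0 0 0; -3.2 -14.2 0 0 0 0; -3.2 -14.2 0 0 0 0; -3.2 -14.2 0 0 0 0; -3.2 -14.2 0 0 0 0", "fingers": 7}}

```text
time: 14.43
tool_pos: [573.5, 16.3, 185.5]
tcp_rot: [-90.0, 0.0, -102.8]
ft_force: [0.9, 0.2, -0.3]
finger_gap: 69.9
```

Run:
```python
from h import *
s=readout.sense();print(s['time'],s['tool_pos'],s['ft_force'],s['finger_gap'])
w=snap('wrist','w2');a=snap('scene','s6')
f=lambda i:np.clip(i*1.5,0,255).astype(np.uint8)
i=cv2.resize(f(a['image'][185:275,245:355]),(513,420),interpolation=cv2.INTER_CUBIC)
cv2.imwrite('pics/w2c.png',cv2.resize(np.hstack([f(w['image']),i]),(800,313)))
for p in((573.5,15.3,100),(606.2,158,142)):print(proj(w,p))
```

```text
14.4333 [573.45738074  16.30973594 185.53179825] [ 0.90313803  0.22485977 -0.33060619] 69.90560833290536
[277.91028478 215.6762967 ]
[279.55912298 -16.67905185]
```

View pics/w2c.png

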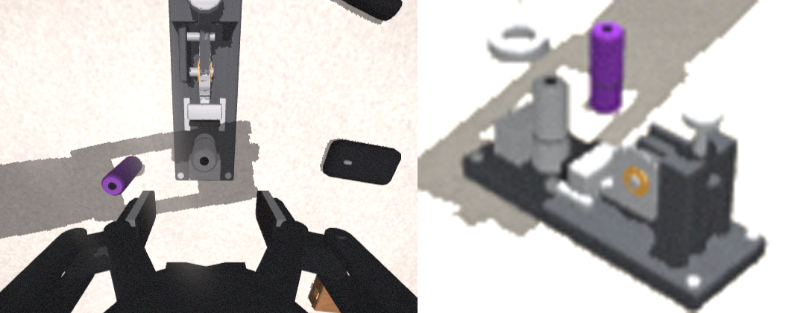

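The wrist view shows the spindle hole at about (274,212) full-resolution, within about 4 px of the prediction and midway between the fingers. The button is back up. The jaw is fully back. I'm descending around the spindle.

Emit:
{"api": "move_arm", "payload": {"motion": "0 0 -1.5 0 0 0; 0 0 -3.5 0 0 0; 0 0 -5.5 0 0 0; 0 0 -7.5 0 0 0; 0 0 -9.3 0 0 0; 0 0 -10.8 0 0 0; 0 0 -11.8 0 0 0; 0 0 -12.2 0 0 0; 0 0 -12.2 0 0 0; 0 0 -12.2 0 0 0"}}

```text
time: 15.37
tool_pos: [573.7, 15.5, 64.2]
tcp_rot: [-90.0, 0.0, -102.8]
ft_force: [0.3, -0.6, -0.1]
finger_gap: 69.9
```

Emit:
{"api": "move_arm", "payload": {"motion": "0 0 0 0 0 0; 0 0 0 0 0 0; 0 0 0 0 0 0; 0 0 0 0 0 0; 0 0 0 0 0 0; 0 0 0 0 0 0; 0 0 0 0 0 0; 0 0 0 0 0 0; 0 0 0 0 0 0", "fingers": 2.4, "squeeze": 40}}

```text
time: 16.12
tool_pos: [573.5, 15.3, 64.5]
tcp_rot: [-90.0, 0.0, -102.8]
ft_force: [-2.9, 1.0, 5.2]
finger_gap: 29.0
```

Emit:
{"api": "move_arm", "payload": {"motion": "0 0 0.3 0 0 0; 0 0 0.8 0 0 0; 0 0 1.5 0 0 0; 0 0 2.3 0 0 0; 0 0 3.2 0 0 0; 0 0 4.2 0 0 0; 0 0 5.2 0 0 0; 0 0 6.2 0 0 0; 0 0 6.6 0 0 0; 0 0 6.6 0 0 0"}}

```text
time: 16.95
tool_pos: [574.4, 15.1, 131.6]
tcp_rot: [-89.8, 0.0, -102.8]
ft_force: [0.2, -0.2, -4.6]
finger_gap: 28.4
```

Run:
```python
from h import *
s=readout.sense();print(s['time'],s['tool_pos'],s['ft_force'],s['wrist_torque'],s['finger_gap'])
a=snap('scene','s7');w=snap('wrist','w3')
f=lambda i:np.clip(i*1.5,0,255).astype(np.uint8)
i=cv2.resize(f(a['image'][165:255,235:345]),(513,420),interpolation=cv2.INTER_CUBIC)
cv2.imwrite('pics/w3c.png',cv2.resize(np.hstack([f(w['image']),i]),(800,313)))
```

```text
16.95 [574.36778825  15.09941311 131.61045584] [ 0.21410765 -0.24182854 -4.64890514] [ 0.03051509  0.0241493  -0.04647852] 28.423008629929125
```

View pics/w3c.png

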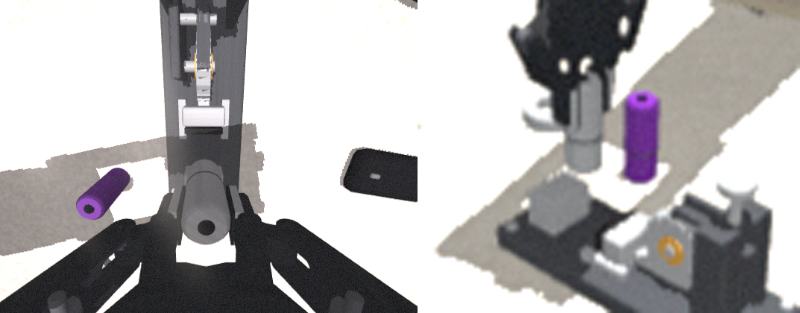

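The spindle is held upright and clear of the vise, at wrist-view pixel (274,304); the pull is about 4.6 N. I'm carrying it past the pocket so the wrist camera, which looks toward +y, can see the pocket mouth.

Emit:
{"api": "move_arm", "payload": {"motion": "-0.2 -1 0.3 0 0 0; -0.5 -3 0.6 0 0 0; -0.9 -6 1 0 0 0; -1.3 -9 1 0 0 0; -1.8 -12 1 0 0 0; -2.2 -15 1 0 0 0; -2.7 -18 1 0 0 0; -3.1 -21 1 0 0 0; -3.6 -24 1 0 0 0; -4 -27 1 0 0 0"}}

```text
time: 17.88
tool_pos: [531.8, -256.6, 138.7]
tcp_rot: [-90.1, 0.0, -102.8]
ft_force: [1.7, 0.8, -4.0]
finger_gap: 29.1
```

Emit:
{"api": "move_arm", "payload": {"motion": "-0.4 -2.7 0 0 0 0; -0.8 -5 0 0 0 0; -1 -6.4 0 0 0 0; -1.1 -7.1 0 0 0 0; -1.1 -7.1 0 0 0 0; -1.1 -7.1 0 0 0 0; -1.1 -7.1 0 0 0 0"}}

```text
time: 18.47
tool_pos: [522.4, -324.4, 139.2]
tcp_rot: [-90.0, 0.0, -102.7]
ft_force: [-0.5, 0.7, -4.8]
finger_gap: 28.9
```

Run:
```python
from h import *
s=readout.sense();print(s['time'],s['tool_pos'],s['tcp_rot'],s['ft_force'],s['finger_gap'])
w=snap('wrist','w4')
i=np.clip(w['image'].astype(float)*2.2,0,255).astype(np.uint8)
cv2.imwrite('pics/w4c.png',cv2.resize(i,(800,600)))
for p in((535,-268.3,35),):print(proj(w,p)*800/560)
w3=load('w3')
print('spindle top from w3',onz(w3,273.6,304,20+80+131-64.5))
```

```text
18.4667 [ 522.42266664 -324.40245397  139.21752696] [-9.00310710e+01  4.68738123e-02 -1.02742729e+02] [-0.47010386  0.67070882 -4.76297537] 28.852467405738413
[396.26414612 201.96315045]
spindle top from w3 [571.37856555  16.40288359 166.5       ]
```

View pics/w4c.png

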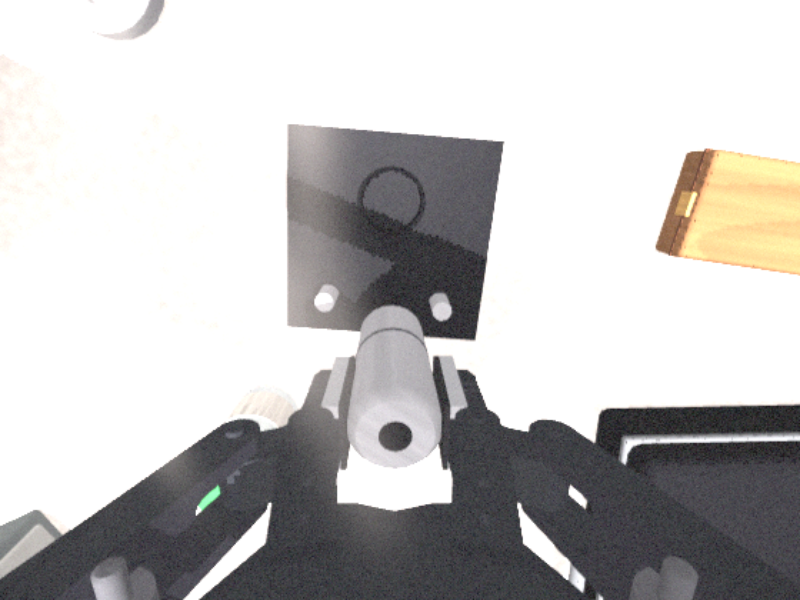

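Wrist view (×1.43): the pocket mouth ring is centred at about (391,199), the spindle's top hole is at (396,435), and the dowels are at (326,298) and (441,308).

Run:
```python
from h import *
w=load('w4');k=1/1.42857
tz=20+80+139.2-64.5
P=onz(w,391.5*k,199*k,35);S=onz(w,396*k,435*k,tz)
# spindle underside front edge check
print('pocket',P,'spindle top',S,'diff',P-S)
for z in(0,80):  # axis if at TCP
  print(proj(w,[522.4,-324.4,tz-80+z])/k)
print('via w3: top off from TCP',onz(load('w3'),273.6,304,20+80+131.6-64.5)[:2]-[574.37,15.1], S[:2]-[522.4,-324.4])
R=np.array(w['world_to_cam'])[:3,:3]; print(R[2])
```

```text
pocket [ 532.68768889 -266.05941174   35.        ] spindle top [ 521.44378441 -324.14875369  174.7       ] diff [  11.24390449   58.08934196 -139.7       ]
[397.12887203 333.62749046]
[399.2929559  435.09346828]
via w3: top off from TCP [-2.89292458  1.71922023] [-0.95621559  0.25124631]
[-0.06580431 -0.29023384 -0.95469058]
```

Combined estimate: pocket (534.2, -267.2). The spindle axis lies on the TCP within about 1 mm. I'm moving over it and lowering to just above the mouth.

Emit:
{"api": "move_arm", "payload": {"motion": "0.4 1.8 0 0 0 0; 0.8 3.8 0 0 0 0; 1.1 5.2 0 0 0 0; 1.2 5.7 -0.5 0 0 0; 1.2 5.7 -2 0 0 0; 1.2 5.7 -3.5 0 0 0; 1.2 5.7 -4.7 0 0 0; 1.2 5.7 -5.3 0 0 0; 1.2 5.7 -5.3 0 0 0; 1.2 5.7 -5.3 0 0 0"}}

```text
time: 19.35
tool_pos: [534.0, -268.7, 86.3]
tcp_rot: [-90.0, 0.0, -102.8]
ft_force: [1.0, -0.0, -5.1]
finger_gap: 29.4
```

Run:
```python
from h import *
a=snap('scene','s8')
s=readout.sense();print(s['time'],s['tool_pos'],s['ft_force'])
i=np.clip(a['image'][150:225,165:265].astype(float)*2.2,0,255).astype(np.uint8)
cv2.imwrite('pics/s8c.png',cv2.resize(i,None,fx=7,fy=7,interpolation=cv2.INTER_CUBIC))
```

```text
19.4 [ 534.51539645 -269.09328561   87.06876005] [-0.22425374 -1.13042289 -4.67394894]
```

View pics/s8c.png

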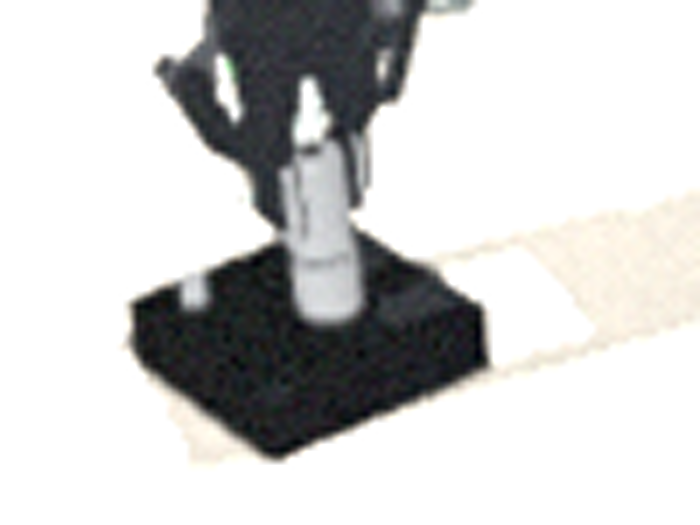

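The spindle is just above the tray and over the pocket area, and the dowels are untouched. TCP y is about 1.7 mm short, so I'm correcting that and lowering slowly.

Emit:
{"api": "move_arm", "payload": {"motion": "0 0.15 0 0 0 0; 0 0.15 -0.2 0 0 0; 0 0.15 -0.5 0 0 0; 0 0.15 -0.7 0 0 0; 0 0.15 -0.9 0 0 0; 0 0.15 -1 0 0 0; 0 0.15 -1 0 0 0"}}

```text
time: 19.98
tool_pos: [533.9, -267.1, 75.9]
tcp_rot: [-90.0, 0.0, -102.8]
ft_force: [0.1, -0.1, -4.2]
finger_gap: 29.2
```

Emit:
{"api": "move_arm", "payload": {"motion": "0 0 -0.2 0 0 0; 0 0 -0.4 0 0 0; 0 0 -0.7 0 0 0; 0 0 -0.9 0 0 0; 0 0 -1.1 0 0 0; 0 0 -1.2 0 0 0; 0 0 -1.2 0 0 0"}}

```text
time: 20.57
tool_pos: [533.9, -267.1, 64.0]
tcp_rot: [-90.0, 0.0, -102.8]
ft_force: [-0.3, -0.9, -4.1]
finger_gap: 29.0
```

Emit:
{"api": "move_arm", "payload": {"motion": "0 0 -0.05 0 0 0; 0 0 -0.1 0 0 0; 0 0 -0.15 0 0 0; 0 0 -0.2 0 0 0; 0 0 -0.2 0 0 0"}}

```text
time: 20.98
tool_pos: [534.2, -267.3, 62.4]
tcp_rot: [-90.0, 0.0, -102.8]
ft_force: [0.1, -0.2, -5.1]
finger_gap: 28.9
```

Emit:
{"api": "move_arm", "payload": {"motion": "0 0 -0.05 0 0 0; 0 0 -0.1 0 0 0; 0 0 -0.15 0 0 0; 0 0 -0.15 0 0 0; 0 0 -0.15 0 0 0"}}

```text
time: 21.4
tool_pos: [534.1, -267.2, 60.9]
tcp_rot: [-90.0, 0.0, -102.8]
ft_force: [-0.0, 0.9, -5.4]
finger_gap: 29.0
```

Emit:
{"api": "move_arm", "payload": {"motion": "0 0 -0.05 0 0 0; 0 0 -0.1 0 0 0; 0 0 -0.1 0 0 0; 0 0 -0.1 0 0 0"}}

```text
time: 21.73
tool_pos: [534.1, -267.3, 59.9]
tcp_rot: [-90.0, 0.0, -102.8]
ft_force: [-0.5, -0.0, -5.3]
finger_gap: 28.9
```

Emit:
{"api": "move_arm", "payload": {"motion": "0 0 -0.05 0 0 0; 0 0 -0.05 0 0 0; 0 0 -0.05 0 0 0; 0 0 -0.05 0 0 0"}}

```text
time: 22.07
tool_pos: [534.2, -267.4, 59.7]
tcp_rot: [-90.0, -0.0, -102.8]
ft_force: [0.2, -0.1, -3.3]
finger_gap: 28.9
```

The floor is reached: the weight is starting to transfer. Half a millimetre more, then I'm letting go.

Emit:
{"api": "move_arm", "payload": {"motion": "0 0 -0.05 0 0 0; 0 0 -0.05 0 0 0; 0 0 -0.05 0 0 0; 0 0 -0.05 0 0 0", "squeeze": 20}}

```text
time: 22.4
tool_pos: [534.3, -267.5, 59.6]
tcp_rot: [-90.0, -0.0, -102.8]
ft_force: [-4.2, 1.0, 4.9]
finger_gap: 28.8
```

Emit:
{"api": "move_arm", "payload": {"motion": "0 0 0 0 0 0; 0 0 0 0 0 0; 0 0 0 0 0 0; 0 0 0 0 0 0; 0 0 0 0 0 0; 0 0 0 0 0 0", "fingers": 6}}

```text
time: 22.9
tool_pos: [534.2, -267.3, 58.9]
tcp_rot: [-90.0, 0.0, -102.8]
ft_force: [0.3, 0.2, -0.2]
finger_gap: 60.1
```

Emit:
{"api": "move_arm", "payload": {"motion": "0 0 0.5 0 0 0; 0 0 1.5 0 0 0; 0 0 3 0 0 0; 0 0 5 0 0 0; 0 0 7 0 0 0; 0 0 9 0 0 0; 0 0 11 0 0 0; 0 0 13 0 0 0; 0 0 14 0 0 0; 0 0 14 0 0 0"}}

```text
time: 23.73
tool_pos: [535.9, -268.3, 203.3]
tcp_rot: [-89.7, -0.1, -102.8]
ft_force: [0.2, -0.4, 0.5]
finger_gap: 59.9
```

Emit:
{"api": "move_arm", "payload": {"motion": "-1 -2 1 0 0 0; -2 -5 1 0 0 0; -3 -8 1 0 0 0; -4 -11 1 0 0 0; -5 -14 1 0 0 0; -6 -16 1 0 0 0; -6.5 -17 1 0 0 0; -6.5 -17 1 0 0 0; -6.5 -17 1 0 0 0"}}

```text
time: 24.48
tool_pos: [469.0, -436.7, 208.0]
tcp_rot: [-90.1, 0.1, -102.9]
ft_force: [0.5, 0.6, 0.3]
finger_gap: 59.8
```

Run:
```python
from h import *
a=snap('scene','s9');t=snap('top','t9')
s=readout.sense();print(s['time'],s['tool_pos'],s['ft_force'],s['finger_gap'])
f=lambda i,k:cv2.resize(np.clip(i.astype(float)*k,0,255).astype(np.uint8),(400,300),interpolation=cv2.INTER_CUBIC)
A=a['image'];T=t['image']
cv2.imwrite('pics/fin.png',np.vstack([np.hstack([f(A[150:225,165:265],1.8),f(A[190:280,240:360],1.5)]),np.hstack([f(T[190:268,340:444],2),f(T[90:310,90:460],1.5)])]))
```

```text
24.5833 [ 469.83766263 -435.84797054  208.58685591] [-0.34676132  0.46507175  0.3572089 ] 60.38453565350728
```

View pics/fin.png

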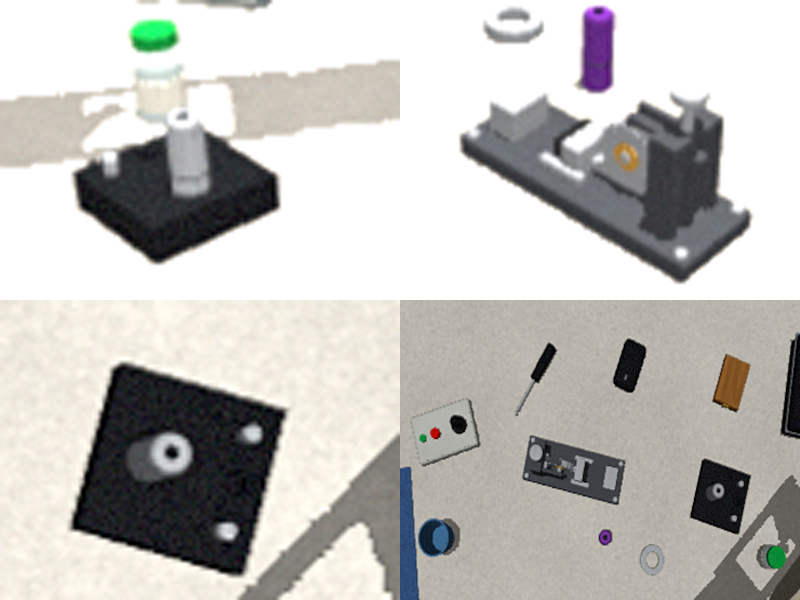

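The spindle stands upright in the pocket, in the scene crop at about (187,155) and the top crop at about (170,453). The jaw is fully back, the button is up, and the bystanders are in their places. I'm handing in.

```bash
python3 -c "
from h import *
print(r.hand_in())"
```

```text
the job is handed in; nothing more can be done
None
```

The spindle is out of the vise and standing upright in the tray's large pocket, and the job was handed in at about 24.6 s.

- **Button and jaw:** I pressed the button in small steps and held it until the jaw stopped. The highest downward force I read was about 16.3 N, or about 18 N counting a 6–7 N sideways pull I could not fully remove. Pressing 0.6 mm deeper moved nothing more, so I took the jaw to be at its end stop. The visible jaw travel was about 4.3 px, against 4.6 px expected for full travel.
- **Spindle:** I let the button up, lifted the spindle out and lowered it into the pocket until the floor took its weight. The upward force was about 5 N just before I let go, and the arm then backed off with no contact.
- **Last pictures:** These show the spindle upright in the pocket, the jaw fully back, the button up, and the bystanders where they were.
- **Less certain checks:** My image matching for the jaw travel was unreliable, so I judged the travel by eye and from the lack of further motion. I did not confirm the pawl's seating up close, only that the button had returned.

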